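Let the ratchet jar clamp back off and put the jar in the tray

ROBOT

A 7-joint arm with a two-finger parallel gripper is mounted at the origin on the work surface. World frame = base frame: x ahead of the robot, y to its left, z up, the work surface at z = 0. Lengths are in m, angles in rad, forces in N, time in s.
With the tool pointing down it reaches from about 0.4 to 0.9 m from the base axis. Payload 5.5 kg.
Tool frame: the origin (TCP) lies at the very end of the fingers, on their centre line; the grasp point (between the pads) lies behind it (env.grip_point_offset is the z of the grasp point in the tool frame, in m); z points along the fingers, y is the line along which they close (so a half turn about z gives the same grasp; the last joint's range is limited). The gripper opens to 92 mm and grips with 3 to 60 N. Pads are 19 mm wide; open, the fingers measure 130 mm over their backs; the gripper's body (75 mm by 190 mm) begins 47 mm behind the grasp point.
Start: joints at [-0.995, 0.501, -0.427, 1.55, 0.221, 1.138, -0.21], TCP at [0.2, 0.618, 0.227] pointing down, gripper open.
Joint ranges: [-2.88, 2.88], [-0.31, 2.03], [-1.54, 1.56], [0.2, 2.42], [-1.41, 4.55], [0.19, 2.02], [-2.57, 2.57]. Speed limits (rad/s): [2.57, 2.57, 3.14, 3.14, 3.14, 3.14, 3.14].

INTERFACE

Orientations are given as a rotation vector (axis times angle).
In Python, from plant import monitor, snapshot, calibration, workorder, finder, env gives the robot as it stands.
- The arm moves only by the tool step_arm, never from a script. Its argument "series" is a list of rows, each an object with "claw": the closure, from 0 (fully open) to 1 (shut); "xyz": the shift along the world's x, y, z in units of 60 mm (1.0 is 60 mm), a list of three; "delta_rot": the turn, a rotation vector about the world's x, y, z in units of 10 degrees (1.0 is 10 degrees), a list of three. A call has 1 to 20 rows; each row shifts and turns the commanded pose from where the row before left it; what a row does not reach is not made up. A row lasts 1/8 s, in which the tool goes at most 62.5 mm and 10.7 degrees, less where a joint would pass 70% of its speed; a pose out of reach is approached as far as the arm can. A call is refused whole if a number of a shift passes 1 or a number of a turn 1, either way. A call with a gripper value outside its range is refused whole. The fingers move at their own pace and stop on an object; "newtons" is the grip in N (left out, the last holds). Time passes only in rows, so rows that do not move let the fingers close. It gives the time, the measured TCP pose, the force, the opening and the grip force at its end, in the units of the state.
- monitor.state(): the state, without advancing time (a new reading comes with each control period).
- snapshot(name): name is "scene" or "top"; returns the picture (480x640x3 uint8, red, green, blue); there is no depth.
- calibration(name): a dict with "mtx" (3x3 intrinsics, pixels), "T" (4x4, takes a point from camera to world coordinates). Camera axes: x right, y down, z forward; pixel columns grow to the right and rows downward; lengths in m; the calibration is good to about 2 mm. A picture is of the moment at which its call begins. calibration takes no time and is no camera call.
- workorder.job_done(): hands the job in; it is judged then, once.
Trained networks look in the newest picture that a camera, given by its name, has taken for a name from the list of things; names that differ only in an ending like _2 or _b are one class to them, and where a whole thing is asked for, a point or a joint stands for the part that bears it (a point fixed in the world has none). Each returns a list of dicts, best first, with "p" (0 to 1); they miss things now and then, are a little off and sometimes report something else, mostly with a low value. They report only what shows in the picture. A call takes as long as a camera call. They do not tell look-alikes from the thing itself.
- finder.silhouettes(query, camera): "mask" (480x640 bool, what is visible of it) and "extent" ([left, top, right, bottom] in pixels, round what is visible of it).
The state is a dict: "time": time; "q": joint angles; "joint_velocities": joint speeds; "tau": joint torques, N m; "ee_pos": TCP position; "tool_rot": TCP orientation; "contact_force": force on the tool from outside, world axes, zero at the start; "wrist_torque": the same for the moment, N m; "grip_width": opening from 0.0 (shut) to 1.0 (fully open); "gripper_force": force on a finger pad.
Only numpy, scipy, OpenCV 4.12 (cv2) and the standard library are available. Lean on these libraries where they do the work, as an engineer would, in place of code of your own. Each camera call takes 0.05 s, during which the arm holds its last target. There are 200 camera calls.

TASK

Free the green olive jar from the ratchet jar clamp: push the pawl's red tab, with a light touch (never more than 20 N), the way that swings the pawl off the ratchet wheel, and keep it lifted until the sliding jaw has crept all the way back. Only then lift the jar out and set it down gently, upright, in the white tray. Leave the other things on the counter where they are.

Things in the scene. Friction and masses are not known exactly. Their poses are not given: they have to be found in the camera images.
- clamp: Jar clamp, screwed down: white board 290 x 120 x 15 mm, long along its own x; origin under the board's centre, z up. In its frame (mm): jar axis at (-97, 0); aluminium V jaw on the jar's -x side, sliding jaw on its +x side (tops 60 above the counter, 50 wide); ratchet wheel at (33, 0); pawl pivot at (70, -38). All its parts turn with its yaw, which varies.
- wheel_axis (a point): Axis of the flat-lying ratchet wheel, at its top face, 40 mm above the counter. Steel, 72 mm diameter, 14 teeth; it turns clockwise from above as the jaw opens.
- pawl: Brass sprung pawl lying flat beside the wheel, z 30 to 42 mm above the counter; origin on its vertical pivot, 36 mm up. When seated its axes are parallel to the clamp's. One arm runs 38 mm along its +y to the nose, 5 mm deep in the wheel's teeth; the other runs 53 mm along its +x and carries the red tab. Let go, it springs back into the wheel.
- tab_nominal (a point): Middle of the slot that holds the upright red tab (fixed on the clamp, at clamp (115, -38), 57 mm above the counter, pawl seated). Tab: 22 mm along clamp x, 8 mm along y, z 42 to 72 mm above the counter. It is screwed fast anywhere in the slot, up to 8 mm off along clamp y either way: no reading tells where, feel for it. Free space 25 mm on its +y side, above the board (15 mm).
- pawl_pivot (a point): Top of the pawl's pivot, 45 mm above the counter. To lift the pawl push the tab's +y face towards the clamp's -y (clockwise from above). At the tab it resists with 3 to 5 N of spring plus the drag of the loaded tooth, 7 to 10 N in all; the force drops by a few N when the nose clears, after about 6.5 mm of travel at the tab. A hard stop ends the travel at about 8.5 mm.
- jaw (a joint): Sliding jaw, in m: 0 clamped on the jar, 0.025 (its stop) fully back. A spring with a damper drives it back along the clamp's +x in about 3 s, but only while the pawl is off the wheel; it catches on the next tooth (every 6.3 mm) if the pawl falls in again. Once back it stays back.
- jar: Closed green glass jar with a yellow lid, 62 mm diameter, 95 mm tall, 0.26 to 0.44 kg; origin at the centre of its underside, z up. At the start it stands on the clamp's board (15 mm above the counter) squeezed between the jaws, which reach 45 mm above its underside; take it above them, 65 to 90 mm above its underside.
- tray: White open tray, fixed on the counter, 170 x 150 x 40 mm outside (x, y, height), walls and floor 5 mm, origin under its centre, z up. It stands to the left or to the right of the clamp.
- notebooks: Orange and green notebook pile, 200 x 140 x 32 mm, bystander, origin under its centre.
- water: Clear water bottle with red cap, 66 mm diameter, 200 mm tall, bystander, origin under its centre.
- cup: Black plastic cup, 80 mm diameter, 100 mm tall, bystander, origin under its centre.
- spare_jar: Amber jar with brass lid, 62 mm diameter, 95 mm tall, bystander, origin under its centre.
Things that resemble listed ones, but are neither listed nor needed, are in the scene too. Of the things like the jar, leave any that is pink or turquoise; of the rest the smaller one is meant.

How it is judged:
By the outcome, as a careful person would: the job done as asked, in the order asked, and still so for the second after the job is handed in, with the robot touching nothing.
It also fails if it takes over 72 s, if anything falls off the work surface, if the arm or the gripper's body presses on something with over 40 N, if the wrist force passes 120 N, or if a joint passes its speed limit or range.

## Working session

There is one attempt and no reset: what is moved stays moved. The work goes in short steps, Python scripts to look and compute and a tool call to move; the robot and the scene stay as the last step left them, time stands still between calls to the robot, and variables do not carry over. Pictures are saved under pics/ and viewed, at most 10 in all, crops included, and the job is handed in when it is done.

Besides the shell and the picture viewer there is one more tool, called after ">>>" as a command line: name --argument value ..., lists and objects as JSON in quotes. step_arm: Moves the arm, as the interface text tells. Its arguments: {"type":"object","properties":{"series":{"type":"array"},"newtons":{"type":"number"}},"required":["series"]}

```bash
mkdir -p pics; cat > h.py <<'E'
import numpy as np, cv2
from plant import monitor, snapshot, calibration, workorder, finder, env
def proj(P,c):
    C=calibration(c);T=np.linalg.inv(C['T']);p=(T[:3,:3]@np.atleast_2d(P).T).T+T[:3,3];p=p@np.array(C['mtx']).T
    return p[:,:2]/p[:,2:]
def onplane(uv,z,c):
    C=calibration(c);T=np.array(C['T']);uv=np.atleast_2d(uv)
    d=np.c_[uv,np.ones(len(uv))]@np.linalg.inv(C['mtx']).T@T[:3,:3].T;o=T[:3,3]
    return o+d*((z-o[2])/d[:,2:])
E
python3 - <<'E'
from h import *
a=snapshot("scene");b=snapshot("top")
cv2.imwrite("pics/s0.png",a[:,:,::-1]);cv2.imwrite("pics/t0.png",b[:,:,::-1])
s=monitor.state();print(s['time'],s['ee_pos'],s['tool_rot'],s['contact_force'],env.grip_point_offset)
for c in("scene","top"):
  C=calibration(c);print(c,np.round(C['T'],3).tolist(),np.round(C['mtx'],1).tolist())
  for q in("clamp","wheel_axis","pawl","jar","tray","spare_jar","cup","water","notebooks"):
    for r in finder.silhouettes(q,c)[:4]:
      m=r['mask'];ys,xs=np.nonzero(m);print(c,q,round(r['p'],2),np.round(r['extent']).tolist(),m.sum(),np.round([xs.mean(),ys.mean()],1) if m.any() else '')
E
```

```text
0.1 [0.19990237 0.61784577 0.22575539] [-4.89371309e-01 -3.10290358e+00  2.70606819e-03] [0.36193433 0.31535318 0.29498777] -0.0188
scene [[-0.194, 0.535, -0.822, 1.645], [0.981, 0.105, -0.163, 0.249], [-0.001, -0.838, -0.546, 0.775], [0.0, 0.0, 0.0, 1.0]] [[573.8, 0.0, 321.5], [0.0, 573.8, 232.1], [0.0, 0.0, 1.0]]
scene clamp 0.59 [231.0, 216.0, 363.0, 279.0] 4007 [298.7 250.6]
scene wheel_axis 0.63 [233.0, 218.0, 365.0, 279.0] 3789 [298.4 250.6]
scene pawl 0.59 [313.0, 250.0, 338.0, 266.0] 396 [327.  255.3]
scene jar 0.95 [312.0, 162.0, 345.0, 219.0] 1654 [326.7 190.2]
scene jar 0.93 [245.0, 197.0, 273.0, 244.0] 1003 [259.  218.6]
scene jar 0.9 [180.0, 214.0, 210.0, 260.0] 1143 [193.9 236.3]
scene jar 0.82 [260.0, 163.0, 290.0, 219.0] 1436 [275.6 187.6]
scene tray 0.63 [148.0, 181.0, 234.0, 235.0] 2575 [192.1 206.3]
scene spare_jar 0.63 [228.0, 260.0, 264.0, 316.0] 1495 [243.9 286.6]
scene spare_jar 0.21 [232.0, 217.0, 363.0, 279.0] 3815 [298.5 250.6]
scene cup 0.73 [330.0, 274.0, 370.0, 334.0] 2127 [348.3 301.2]
scene cup 0.33 [229.0, 216.0, 363.0, 277.0] 3830 [297.9 250.5]
scene 
[... 175 characters left out ...]
12, 0.007, 0.017], [-0.005, -0.134, -0.991, 1.338], [0.0, 0.0, 0.0, 1.0]] [[599.3, 0.0, 322.2], [0.0, 599.3, 247.0], [0.0, 0.0, 1.0]]
top wheel_axis 0.83 [278.0, 222.0, 415.0, 305.0] 6274 [340.6 260.7]
top pawl 0.83 [292.0, 222.0, 322.0, 251.0] 362 [309.3 233.5]
top jar 0.7 [308.0, 335.0, 350.0, 374.0] 1272 [328.7 353.9]
top jar 0.69 [374.0, 254.0, 406.0, 294.0] 738 [389.6 271.6]
top jar 0.68 [434.0, 225.0, 468.0, 257.0] 875 [451.6 239.2]
top tray 0.57 [439.0, 269.0, 527.0, 360.0] 5759 [483.  314.8]
top spare_jar 0.72 [361.0, 149.0, 390.0, 182.0] 813 [374.1 168.5]
top water 0.64 [158.0, 176.0, 205.0, 213.0] 1259 [179.7 193.6]
top notebooks 0.78 [147.0, 236.0, 227.0, 338.0] 6188 [186.8 285.9]
```

View pics/s0.png

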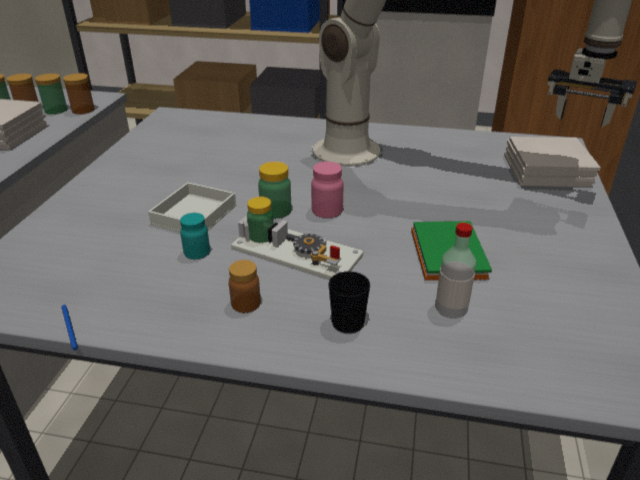

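View pics/t0.png

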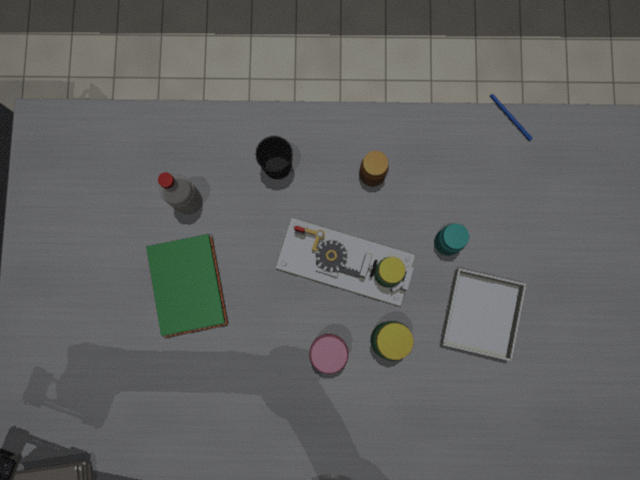

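The pictures show the clamp at top (277–414, 221–306). The small green jar with the yellow lid is in it at (391,270), the red tab at (299,229), and the tray at (483,315). The look-alikes are a larger green jar at (393,342), a pink one and a turquoise one.

```bash
cat > m.py <<'E'
from h import *
from scipy.optimize import least_squares
b=snapshot("top");a=snapshot("scene")
I={'top':b,'scene':a}
def clampP(p,L):
    c,s=np.cos(p[2]),np.sin(p[2]);L=np.atleast_2d(L)/1000.
    return np.c_[p[0]+c*L[:,0]-s*L[:,1],p[1]+s*L[:,0]+c*L[:,1],L[:,2]]
def blob(c,box,f):
    x0,y0,x1,y1=box;h=cv2.cvtColor(I[c],cv2.COLOR_RGB2HSV)[y0:y1,x0:x1].astype(int)
    m=f(h[...,0],h[...,1],h[...,2]);ys,xs=np.nonzero(m);return np.array([xs.mean()+x0,ys.mean()+y0]),m
def tri(u,v):
    f=lambda P:np.r_[(proj(P,'top')-u).ravel(),(proj(P,'scene')-v).ravel()]
    r=least_squares(f,[.45,0,.1]);return r.x,np.abs(r.fun).max()
red=lambda h,s,v:((h<8)|(h>172))&(s>150)&(v>70)
yel=lambda h,s,v:(h>18)&(h<32)&(s>150)&(v>90)
rt,_=blob('top',(285,215,315,245),red);rs,_=blob('scene',(320,235,350,270),red)
yt,_=blob('top',(370,250,410,292),yel);ys,_=blob('scene',(243,190,276,220),yel)
print('tab',tri(rt,rs),'lid',tri(yt,ys), 'red/yel px',rt,rs,yt,ys)
cor=np.array([[292,221],[414,253],[402,306],[277,267]],float)  # clamp (+x,-y),(-x,-y),(-x,+y),(+x,+y)
L=np.array([[145,-60,15],[-145,-60,15],[-145,60,15],[145,60,15]])
g=lambda L:lambda p:(proj(clampP(p,L),'top')-cor).ravel()
for nm,LL in(('A',L),('B',L*[1,-1,1])):
    r=least_squares(g(LL),[.42,0,1.3]);print(nm,r.x,np.round(r.fun,1))
    if nm=='A': p=r.x
print('jar axis',clampP(p,[-97,0,110]),'tabnom',clampP(p,[115,-38,57]),'wheel',clampP(p,[33,0,40]),proj(clampP(p,[33,0,40]),'top'))
t=finder.silhouettes('tray','top')[0]['mask'];c,_=cv2.findContours(t.astype(np.uint8),0,1);c=max(c,key=len)
W=onplane(c[:,0].astype(float),.04,'top')[:,:2];rc=cv2.minAreaRect((W*1000).astype(np.float32));print('tray',rc,(cv2.boxPoints(rc)).round().tolist())
m=finder.silhouettes('tray','scene')[0]['mask'];print('tray centre scene px',np.nonzero(m)[1].mean(),np.nonzero(m)[0].mean(),proj([rc[0][0]/1e3,rc[0][1]/1e3,.02],'scene'))
for n,px in(('biggreen',(393,342)),('teal',(453,238)),('pink',(329,354))):print(n,onplane(px,.095,'top'))
o=[]
for cam,(x0,y0,x1,y1) in(('top',(265,205,425,325)),('scene',(220,190,380,310))):
    k=5;im=cv2.resize(I[cam][y0:y1,x0:x1],None,fx=k,fy=k,interpolation=2)[:,:,::-1].copy()
    def pl(LL,col,cl=True):
        q=((proj(clampP(p,LL),cam)-[x0,y0]+.5)*k).astype(np.int32);cv2.polylines(im,[q],cl,col,1)
    pl(L,(255,0,0))
    th=np.linspace(0,6.28,40);ci=lambda x,y,z,r:np.c_[x+r*np.cos(th),y+r*np.sin(th),z+0*th]
    pl(ci(33,0,40,36),(0,255,0));pl(ci(-97,0,110,27),(255,0,255));pl(ci(70,-38,45,4),(255,255,0))
    tb=lambda z:np.array([[104,-42,z],[126,-42,z],[126,-34,z],[104,-34,z]])
    pl(tb(72),(0,255,255));pl(tb(42),(0,255,255))
    o.append(cv2.resize(im,(640,480))); cv2.imwrite(f'pics/o_{cam}.png',im[:600,:800])
E
python3 m.py
```

```text
tab (array([0.63788819, 0.07699885, 0.05851394]), np.float64(0.3694577608287659)) lid (array([ 0.54120841, -0.11928858,  0.09976517]), np.float64(0.19467484789117862)) red/yel px [299.25       228.67857143] [334.52747253 251.94505495] [392.0625 272.625 ] [258.81619938 204.73520249]
A [ 0.57273045 -0.02687483  1.30304593] [-1.  -2.9  2.2  0.6  0.1 -0.3 -1.3  2.4]
B [ 0.57406373 -0.02700366  1.29868932] [-16.3  47.5 -12.   52.4  14.3 -52.7  14.3 -49.7]
jar axis [[ 0.54706787 -0.12041857  0.11      ]] tabnom [[0.63980116 0.07397417 0.057     ]] wheel [[0.58146102 0.00494934 0.04      ]] [[331.82009766 256.06578389]]Traceback (most recent call last):
  File "m.py", line 26, in <module>
    t=finder.silhouettes('tray','top')[0]['mask'];c,_=cv2.findContours(t.astype(np.uint8),0,1);c=max(c,key=len)
      ~~~~~~~~~~~~~~~~~~~~~~~~~~~~~~~~^^^
IndexError: list index out of range
```

```bash
python3 - <<'E'
s=open('m.py').read()
s=s.replace("""cor=np""","""hs=cv2.cvtColor(b,cv2.COLOR_RGB2HSV)[205:325,265:425].astype(int)
w=((hs[...,1]<40)&(hs[...,2]>165)).astype(np.uint8);w=cv2.morphologyEx(w,cv2.MORPH_OPEN,np.ones((3,3)))
cc,_=cv2.findContours(w,0,1);cc=max(cc,key=cv2.contourArea)[:,0]+[265.,205.]
rc=cv2.minAreaRect((onplane(cc,.015,'top')[:,:2]*1000).astype(np.float32));print('board',rc)
bx=cv2.boxPoints(rc)/1000.;cp=proj(np.c_[bx,0*bx[:,0]+.015],'top');print(cp.round(1).tolist())
tgt=np.array([[292,221],[414,253],[402,306],[277,267]]);
cor=np""").replace("p=r.x","p=r.x").replace("cor=np.array([[292,221],[414,253],[402,306],[277,267]],float)","cor=np.array([cp[np.argmin(((cp-t)**2).sum(1))] for t in tgt])")
s=s.replace("t=finder.silhouettes('tray','top')[0]['mask']","""
def get(q,c):
    for i in range(8):
        r=finder.silhouettes(q,c)
        if r:return r[0]['mask']
        snapshot(c)
t=get('tray','top')""").replace("m=finder.silhouettes('tray','scene')[0]['mask']","m=get('tray','scene')")
open('m.py','w').write(s)
E
python3 m.py
```

```text
tab (array([0.63793601, 0.07714852, 0.05825163]), np.float64(0.2847157526173305)) lid (array([ 0.54231328, -0.11996333,  0.10036919]), np.float64(0.6873893832689077)) red/yel px [299.10344828 228.68965517] [334.50537634 252.06451613] [392.84615385 271.96153846] [258.87888199 204.75776398]Traceback (most recent call last):
  File "m.py", line 21, in <module>
    cc,_=cv2.findContours(w,0,1);cc=max(cc,key=cv2.contourArea)[:,0]+[265.,205.]
                                    ~~~^^^^^^^^^^^^^^^^^^^^^^^^
ValueError: max() iterable argument is empty
```

```bash
sed -i "s/^w=((hs.*ones((3,3)))/v=np.ascontiguousarray(hs[...,2]).astype(np.uint8);ot,w=cv2.threshold(v,0,1,cv2.THRESH_OTSU);print('otsu',ot,np.percentile(v,[10,30,50,70,90]));w=cv2.morphologyEx(w,cv2.MORPH_OPEN,np.ones((3,3)))/" m.py; python3 m.py
```

```text
tab (array([0.63787464, 0.07728279, 0.05837048]), np.float64(0.24555793737641807)) lid (array([ 0.54246665, -0.11957595,  0.10060713]), np.float64(0.5890165665517202)) red/yel px [299.         228.71428571] [334.5326087  252.01086957] [392.5862069  271.89655172] [258.91588785 204.71028037]
otsu 119.0 [ 95. 104. 107. 110. 140.]
board ((573.7342529296875, -27.281265258789062), (293.2148132324219, 117.46991729736328), 73.81694030761719)
[[402.5, 305.8], [417.0, 255.0], [291.0, 217.2], [275.3, 267.1]]
A [ 0.57373228 -0.02731043  1.28834237] [ 0.9 -0.3 -0.5 -0.7 -0.8  0.3  0.5  0.8]
B [ 0.57508383 -0.02746272  1.28806567] [-15.2  50.  -15.3  50.5  14.  -52.1  16.7 -50.8]
jar axis [[ 0.5466971  -0.12046675  0.11      ]] tabnom [[0.64227852 0.07254152 0.057     ]] wheel [[0.58292981 0.00438192 0.04      ]] [[332.0876259  255.40021967]]
tray ((460.018310546875, -320.8341369628906), (157.6641845703125, 172.3271942138672), 78.8021240234375) [[360.0, -381.0], [529.0, -415.0], [560.0, -260.0], [391.0, -227.0]]
tray centre scene px 191.96033653846155 206.02764423076923 [[194.13246849 208.25672607]]
biggreen [[ 0.39925424 -0.12171598  0.095     ]]
teal [[ 0.61610391 -0.24787471  0.095     ]]
pink [[0.37331008 0.00901529 0.095     ]]
```

View pics/o_top.png

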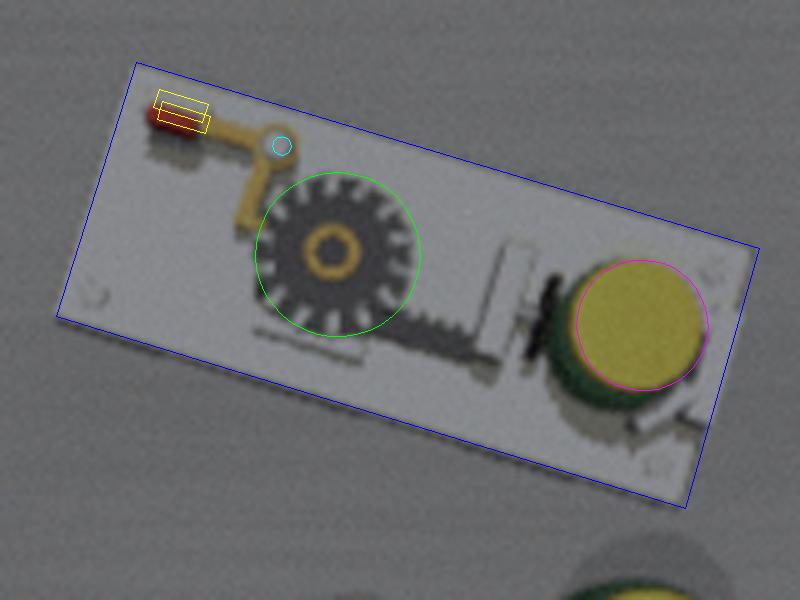

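View pics/o_scene.png

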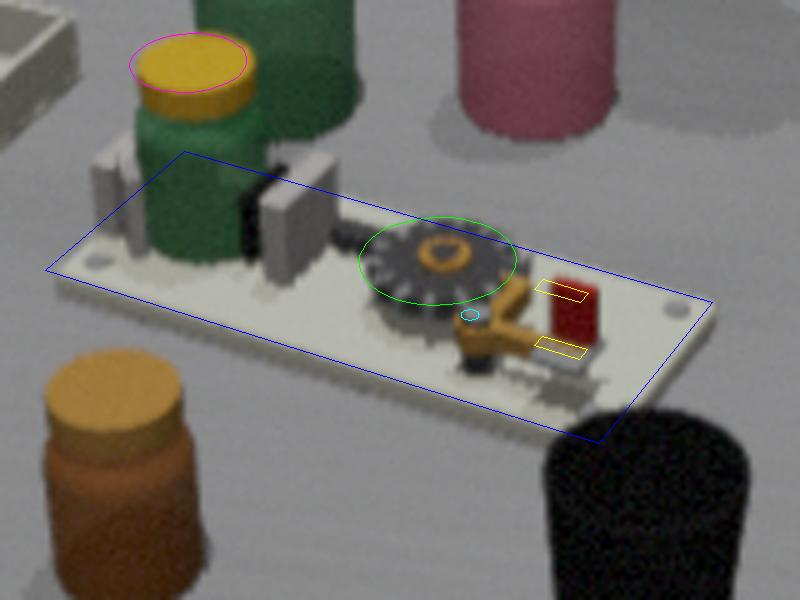

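The overlays show the model fits to about 1 px in the top view. In the scene view it sits about 1.5 px up and left, which is calibration slack. The tab (top crop 178,117) appears several mm to the +y side of nominal. I'll do a joint fit over both views, then move.

```bash
cat > fit.py <<'E'
from h import *
from scipy.optimize import least_squares
def cl(p,L):
    c,s=np.cos(p[2]),np.sin(p[2]);L=np.atleast_2d(L)/1000.
    return np.c_[p[0]+c*L[:,0]-s*L[:,1],p[1]+s*L[:,0]+c*L[:,1],L[:,2]]
Lt=np.array([[145,-60,15],[-145,-60,15],[-145,60,15],[145,60,15],[33,0,42],[70,-38,45],[-97,0,110]],float)
ut=np.array([[291.9,216.9],[416.2,254.7],[401.7,306.1],[275.8,267.9],[330.7,254.5],[320.2,233.6],[391.9,268.9]])
Ls=np.array([[33,0,42],[70,-38,45],[-97,0,110],[145,60,15]],float)
us=np.array([[308.5,240.2],[315.2,253.],[259,202],[362.7,250.6]])
f=lambda p:np.r_[(proj(cl(p,Lt),'top')-ut).ravel(),(proj(cl(p,Ls),'scene')-us).ravel()]
r=least_squares(f,[.573,-.027,1.288],loss='soft_l1');P=r.x
if __name__=='__main__':
    print(P,np.round(r.fun,1) if 0 else np.round(f(P),1))
    ca,sa=np.cos(P[2]),np.sin(P[2]);print('ex',ca,sa,'ey',-sa,ca)
    t=np.array([.6379,.0772])-P[:2];print('tab blob in clamp',t@[ca,sa],t@[-sa,ca])
    print('approach',cl(P,[133,-10,55]),'jar',cl(P,[-97,0,92]),'tabnom',cl(P,[115,-38,57]))
    for n,px,z in(('watercap',(166,180),.2),('cup',(275,145),.1),('big',(393,342),.115)):print(n,onplane(px,z,'top'))
    print('yaw turn deg',np.degrees(P[2])-np.degrees(np.arctan2(.951,.308)))
E
python3 fit.py
```

```text
[ 0.57388955 -0.02548937  1.28687257] [-0.7 -0.1 -0.5 -0.5 -0.9  0.  -0.8 -0.2  0.6  0.7 -0.1 -0.   0.2  0.6
 -0.7  0.8 -0.9 -0.4 -1.   0.1  0.2 -0.4]
ex 0.2801244571185247 0.9599636912529826 ey -0.9599636912529826 0.2801244571185247
tab blob in clamp 0.11650895988242908 -0.03268189956617437
approach [[0.62074574 0.09938455 0.055     ]] jar [[ 0.54671748 -0.11860585  0.092     ]] tabnom [[0.64258249 0.07426172 0.057     ]]
watercap [[0.707482   0.33098796 0.2       ]]
cup [[0.81144308 0.12933459 0.1       ]]
big [[ 0.39968195 -0.11948789  0.115     ]]
yaw turn deg 1.6779302147096473
```

>>> step_arm --series '[{"claw":1,"xyz":[0.6,-1,0.5],"delta_rot":[0,0,0]},{"claw":1,"xyz":[0.6,-0.8,0],"delta_rot":[0,0,0]},{"claw":1,"xyz":[0.6,-0.8,0],"delta_rot":[0,0,0]},{"claw":1,"xyz":[0.6,-0.8,0],"delta_rot":[0,0,0]},{"claw":1,"xyz":[0.6,-0.8,0],"delta_rot":[0,0,0]},{"claw":1,"xyz":[0.6,-0.8,0],"delta_rot":[0,0,0]},{"claw":1,"xyz":[0.6,-0.8,0],"delta_rot":[0,0,0]},{"claw":1,"xyz":[0.3,-0.7,0],"delta_rot":[0,0,0]},{"claw":1,"xyz":[0.3,-0.7,0],"delta_rot":[0,0,0]},{"claw":1,"xyz":[0.3,-0.7,0],"delta_rot":[0,0,0]},{"claw":1,"xyz":[0,0,0],"delta_rot":[0,0,0]},{"claw":1,"xyz":[0,0,0],"delta_rot":[0,0,0]}]' --newtons 20

```text
time: 2.95
ee_pos: [0.4993, 0.1558, 0.2514]
tool_rot: [-0.489, -3.103, -0.001]
contact_force: [-0.1, 0.0, -0.6]
grip_width: 0.002
gripper_force: 0.0
```

>>> step_arm --series '[{"claw":1,"xyz":[0.5,-0.2,0],"delta_rot":[0,0,0.17]},{"claw":1,"xyz":[0.5,-0.25,0],"delta_rot":[0,0,0]},{"claw":1,"xyz":[0.5,-0.25,0],"delta_rot":[0,0,0]},{"claw":1,"xyz":[0.52,-0.24,0],"delta_rot":[0,0,0]},{"claw":1,"xyz":[0,0,-0.6],"delta_rot":[0,0,0]},{"claw":1,"xyz":[0,0,-0.6],"delta_rot":[0,0,0]},{"claw":1,"xyz":[0,0,-0.6],"delta_rot":[0,0,0]},{"claw":1,"xyz":[0,0,0],"delta_rot":[0,0,0]},{"claw":1,"xyz":[0,0,0],"delta_rot":[0,0,0]}]'

```text
time: 4.08
ee_pos: [0.6214, 0.1003, 0.1447]
tool_rot: [0.44, 3.109, 0.002]
contact_force: [-0.1, -0.2, 0.4]
grip_width: 0.005
gripper_force: 0.0
```

```bash
cat > st.py <<'E'
from fit import *
from scipy.spatial.transform import Rotation as R
s=monitor.state();d=np.array(s['ee_pos'][:2])-P[:2];ca,sa=np.cos(P[2]),np.sin(P[2])
F=np.array(s['contact_force']);M=R.from_rotvec(s['tool_rot']).as_matrix()
print('t',s['time'],'ee',np.round(s['ee_pos'],4),'clampxy mm',np.round([1e3*d@[ca,sa],1e3*d@[-sa,ca]],2),'F',F.round(2),'F clamp',round(F[:2]@[ca,sa],2),round(F[:2]@[-sa,ca],2))
print('tool y yaw',np.degrees(np.arctan2(M[1,1],M[0,1])),'clamp',np.degrees(P[2]),'tilt z',M[:,2].round(4),'q',np.round(s['q'],2))
E
python3 st.py
```

```text
t 4.075 ee [0.6214 0.1003 0.1447] clampxy mm [134.09 -10.34] F [-0.13 -0.21  0.43] F clamp -0.24 0.06
tool y yaw 73.87386440112269 clamp 73.7323671641205 tilt z [ 1.4e-03  9.0e-04 -1.0e+00] q [-0.09  0.52 -0.14  1.69  0.09  0.94  1.02]
```

>>> step_arm --series '[{"claw":1,"xyz":[0,0,-0.4],"delta_rot":[0,0,0]},{"claw":1,"xyz":[0,0,-0.4],"delta_rot":[0,0,0]},{"claw":1,"xyz":[0,0,-0.4],"delta_rot":[0,0,0]},{"claw":1,"xyz":[0,0,-0.3],"delta_rot":[0,0,0]},{"claw":1,"xyz":[0.032,-0.0094,0],"delta_rot":[0,0,0]},{"claw":1,"xyz":[0.032,-0.0094,0],"delta_rot":[0,0,0]},{"claw":1,"xyz":[0,0,0],"delta_rot":[0,0,0]}]'

```text
time: 4.95
ee_pos: [0.6259, 0.0978, 0.0547]
tool_rot: [0.443, 3.108, 0.001]
contact_force: [-0.2, 0.2, -0.2]
grip_width: 0.007
gripper_force: 0.0
```

```bash
python3 st.py
```

```text
t 4.95 ee [0.6259 0.0978 0.0547] clampxy mm [132.87 -15.36] F [-0.24  0.22 -0.22] F clamp 0.15 0.29
tool y yaw 73.76586357876741 clamp 73.7323671641205 tilt z [ 2.3e-03  4.0e-04 -1.0e+00] q [-0.1   0.64 -0.13  1.72  0.11  0.78  1.  ]
```

>>> step_arm --series '[{"claw":1,"xyz":[0.016,-0.0047,0],"delta_rot":[0,0,0]},{"claw":1,"xyz":[0.016,-0.0047,0],"delta_rot":[0,0,0]},{"claw":1,"xyz":[0,0,0],"delta_rot":[0,0,0]}]'

```text
time: 5.32
ee_pos: [0.6266, 0.097, 0.0535]
tool_rot: [0.443, 3.11, 0.0]
contact_force: [0.5, 0.9, -0.1]
grip_width: 0.006
gripper_force: 0.0
```

>>> step_arm --series '[{"claw":1,"xyz":[0.016,-0.0047,0],"delta_rot":[0,0,0]},{"claw":1,"xyz":[0,0,0],"delta_rot":[0,0,0]}]'

```text
time: 5.58
ee_pos: [0.6275, 0.0968, 0.0533]
tool_rot: [-0.443, -3.11, 0.0]
contact_force: [-0.5, -0.4, -0.3]
grip_width: 0.006
gripper_force: 0.0
```

>>> step_arm --series '[{"claw":1,"xyz":[0.016,-0.0047,0],"delta_rot":[0,0,0]},{"claw":1,"xyz":[0,0,0],"delta_rot":[0,0,0]}]'

```text
time: 5.82
ee_pos: [0.6277, 0.0968, 0.0532]
tool_rot: [-0.443, -3.109, 0.0]
contact_force: [-2.7, 1.2, 1.1]
grip_width: 0.007
gripper_force: 1.4
```

>>> step_arm --series '[{"claw":1,"xyz":[0.016,-0.0047,0],"delta_rot":[0,0,0]},{"claw":1,"xyz":[0,0,0],"delta_rot":[0,0,0]}]'

```text
time: 6.08
ee_pos: [0.6279, 0.0968, 0.0531]
tool_rot: [-0.442, -3.107, 0.0]
contact_force: [-6.0, 0.7, 3.4]
grip_width: 0.004
gripper_force: 2.8
```

```bash
python3 st.py
```

```text
t 6.075 ee [0.6279 0.0968 0.0531] clampxy mm [132.55 -17.6 ] F [-5.99  0.74  3.37] F clamp -0.97 5.96
tool y yaw 73.80500667015698 clamp 73.7323671641205 tilt z [-2.8e-03  2.0e-04 -1.0e+00] q [-0.1   0.65 -0.13  1.71  0.11  0.79  1.01]
```

>>> step_arm --series '[{"claw":1,"xyz":[0.016,-0.0047,0],"delta_rot":[0,0,0]},{"claw":1,"xyz":[0,0,0],"delta_rot":[0,0,0]}]'

```text
time: 6.32
ee_pos: [0.6285, 0.0967, 0.0531]
tool_rot: [-0.442, -3.107, 0.0]
contact_force: [-6.6, 1.4, 4.5]
grip_width: 0.008
gripper_force: 3.3
```

>>> step_arm --series '[{"claw":1,"xyz":[0.016,-0.0047,0],"delta_rot":[0,0,0]},{"claw":1,"xyz":[0,0,0],"delta_rot":[0,0,0]}]'

```text
time: 6.58
ee_pos: [0.6292, 0.0967, 0.053]
tool_rot: [-0.442, -3.106, 0.0]
contact_force: [-6.9, 2.6, 3.6]
grip_width: 0.001
gripper_force: 3.5
```

>>> step_arm --series '[{"claw":1,"xyz":[0.016,-0.0047,0],"delta_rot":[0,0,0]},{"claw":1,"xyz":[0,0,0],"delta_rot":[0,0,0]}]'

```text
time: 6.82
ee_pos: [0.6301, 0.0966, 0.053]
tool_rot: [-0.441, -3.106, -0.0]
contact_force: [-7.1, 3.0, 4.7]
grip_width: 0.003
gripper_force: 3.6
```

```bash
python3 st.py
```

```text
t 6.825 ee [0.6301 0.0966 0.053 ] clampxy mm [132.91 -19.77] F [-7.08  2.99  4.65] F clamp 0.89 7.63
tool y yaw 73.8282490287386 clamp 73.7323671641205 tilt z [-4.1e-03  6.0e-04 -1.0e+00] q [-0.1   0.65 -0.13  1.7   0.11  0.8   1.01]
```

>>> step_arm --series '[{"claw":1,"xyz":[0.016,-0.0047,0],"delta_rot":[0,0,0]},{"claw":1,"xyz":[0.016,-0.0047,0],"delta_rot":[0,0,0]},{"claw":1,"xyz":[0,0,0],"delta_rot":[0,0,0]}]'

```text
time: 7.2
ee_pos: [0.6321, 0.0962, 0.053]
tool_rot: [-0.441, -3.106, -0.001]
contact_force: [-6.5, 2.2, 4.0]
grip_width: 0.004
gripper_force: 3.6
```

>>> step_arm --series '[{"claw":1,"xyz":[0.016,-0.0047,0],"delta_rot":[0,0,0]},{"claw":1,"xyz":[0,0,0],"delta_rot":[0,0,0]}]'

```text
time: 7.45
ee_pos: [0.633, 0.096, 0.053]
tool_rot: [-0.441, -3.106, -0.001]
contact_force: [-6.4, 2.7, 3.5]
grip_width: 0.002
gripper_force: 3.6
```

>>> step_arm --series '[{"claw":1,"xyz":[0.016,-0.0047,0],"delta_rot":[0,0,0]},{"claw":1,"xyz":[0,0,0],"delta_rot":[0,0,0]}]'

```text
time: 7.7
ee_pos: [0.6351, 0.0955, 0.0531]
tool_rot: [-0.442, -3.108, -0.001]
contact_force: [-3.7, 2.5, 1.0]
grip_width: 0.009
gripper_force: 2.2
```

```bash
python3 st.py
```

```text
t 7.7 ee [0.6351 0.0955 0.0531] clampxy mm [133.25 -24.84] F [-3.71  2.47  1.01] F clamp 1.33 4.26
tool y yaw 73.83111636703428 clamp 73.7323671641205 tilt z [-1.8e-03  9.0e-04 -1.0e+00] q [-0.1   0.66 -0.13  1.69  0.11  0.8   1.01]
```

>>> step_arm --series '[{"claw":1,"xyz":[0.004,-0.001,0],"delta_rot":[0,0,0]},{"claw":1,"xyz":[0,0,0],"delta_rot":[0,0,0]},{"claw":1,"xyz":[0,0,0],"delta_rot":[0,0,0]},{"claw":1,"xyz":[0,0,0],"delta_rot":[0,0,0]},{"claw":1,"xyz":[0,0,0],"delta_rot":[0,0,0]},{"claw":1,"xyz":[0,0,0],"delta_rot":[0,0,0]},{"claw":1,"xyz":[0,0,0],"delta_rot":[0,0,0]},{"claw":1,"xyz":[0,0,0],"delta_rot":[0,0,0]},{"claw":1,"xyz":[0,0,0],"delta_rot":[0,0,0]},{"claw":1,"xyz":[0,0,0],"delta_rot":[0,0,0]},{"claw":1,"xyz":[0,0,0],"delta_rot":[0,0,0]},{"claw":1,"xyz":[0,0,0],"delta_rot":[0,0,0]}]'

```text
time: 9.2
ee_pos: [0.6361, 0.0951, 0.0532]
tool_rot: [-0.442, -3.11, -0.001]
contact_force: [-3.8, 3.0, -0.7]
grip_width: 0.007
gripper_force: 2.4
```

>>> step_arm --series '[{"claw":1,"xyz":[0,0,0],"delta_rot":[0,0,0]},{"claw":1,"xyz":[0,0,0],"delta_rot":[0,0,0]},{"claw":1,"xyz":[0,0,0],"delta_rot":[0,0,0]},{"claw":1,"xyz":[0,0,0],"delta_rot":[0,0,0]},{"claw":1,"xyz":[0,0,0],"delta_rot":[0,0,0]},{"claw":1,"xyz":[0,0,0],"delta_rot":[0,0,0]},{"claw":1,"xyz":[0,0,0],"delta_rot":[0,0,0]},{"claw":1,"xyz":[0,0,0],"delta_rot":[0,0,0]},{"claw":1,"xyz":[0,0,0],"delta_rot":[0,0,0]},{"claw":1,"xyz":[0,0,0],"delta_rot":[0,0,0]},{"claw":1,"xyz":[0,0,0],"delta_rot":[0,0,0]},{"claw":1,"xyz":[0,0,0],"delta_rot":[0,0,0]},{"claw":1,"xyz":[0,0,0],"delta_rot":[0,0,0]},{"claw":1,"xyz":[0,0,0],"delta_rot":[0,0,0]},{"claw":1,"xyz":[0,0,0],"delta_rot":[0,0,0]},{"claw":1,"xyz":[0,0,0],"delta_rot":[0,0,0]},{"claw":1,"xyz":[0,0,0],"delta_rot":[0,0,0]},{"claw":1,"xyz":[0,0,0],"delta_rot":[0,0,0]}]'

```text
time: 11.45
ee_pos: [0.6361, 0.0951, 0.0531]
tool_rot: [-0.442, -3.11, -0.001]
contact_force: [-4.4, 3.1, 0.4]
grip_width: 0.001
gripper_force: 2.4
```

```bash
cat > pic.py <<'E'
from fit import *
import sys
o=[]
for cam,(x0,y0,x1,y1) in(('top',(265,205,425,325)),('scene',(220,190,380,310))):
    im=cv2.resize(snapshot(cam)[y0:y1,x0:x1],None,fx=3.7,fy=3.7,interpolation=2)[:,:,::-1].copy()
    o.append(im)
cv2.imwrite(f'pics/{sys.argv[1]}.png',cv2.resize(np.vstack(o),(444,600) if 0 else (400,600)))
E
python3 st.py; python3 pic.py c1
```

```text
t 11.45 ee [0.6361 0.0951 0.0531] clampxy mm [133.14 -25.92] F [-4.42  3.07  0.36] F clamp 1.71 5.1
tool y yaw 73.80850923674815 clamp 73.7323671641205 tilt z [-5.e-04  9.e-04 -1.e+00] q [-0.1   0.66 -0.13  1.69  0.11  0.8   1.01]
```

View pics/c1.png

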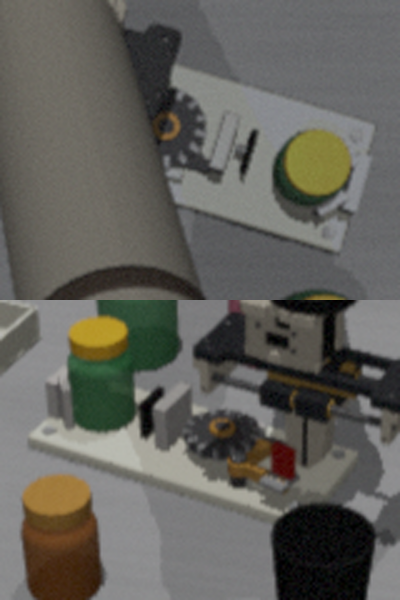

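The sliding jaw plate has moved back about 24 mm, leaving a clear gap between its pad and the jar, and the pawl is still held off. I'll hold a little longer, then back off and go over the jar.

>>> step_arm --series '[{"claw":1,"xyz":[0,0,0],"delta_rot":[0,0,0]},{"claw":1,"xyz":[0,0,0],"delta_rot":[0,0,0]},{"claw":1,"xyz":[0,0,0],"delta_rot":[0,0,0]},{"claw":1,"xyz":[0,0,0],"delta_rot":[0,0,0]},{"claw":1,"xyz":[0,0,0],"delta_rot":[0,0,0]},{"claw":1,"xyz":[0,0,0],"delta_rot":[0,0,0]},{"claw":1,"xyz":[0,0,0],"delta_rot":[0,0,0]},{"claw":1,"xyz":[0,0,0],"delta_rot":[0,0,0]},{"claw":1,"xyz":[-0.08,0.023,0],"delta_rot":[0,0,0]},{"claw":1,"xyz":[-0.08,0.023,0],"delta_rot":[0,0,0]},{"claw":1,"xyz":[-0.08,0.023,0],"delta_rot":[0,0,0]},{"claw":1,"xyz":[0,0,0.5],"delta_rot":[0,0,0]},{"claw":1,"xyz":[0,0,0.7],"delta_rot":[0,0,0]},{"claw":1,"xyz":[0,0,0.7],"delta_rot":[0,0,0]},{"claw":1,"xyz":[0,0,0.6],"delta_rot":[0,0,0]},{"claw":1,"xyz":[0,0,0],"delta_rot":[0,0,0]}]'

```text
time: 13.55
ee_pos: [0.6252, 0.0977, 0.2078]
tool_rot: [0.444, 3.101, 0.002]
contact_force: [-0.7, -0.1, -0.2]
grip_width: 0.002
gripper_force: 0.0
```

>>> step_arm --series '[{"claw":0,"xyz":[-0.25,-0.7,0],"delta_rot":[0,0,0]},{"claw":0,"xyz":[-0.25,-0.7,0],"delta_rot":[0,0,0]},{"claw":0,"xyz":[-0.25,-0.7,0],"delta_rot":[0,0,0]},{"claw":0,"xyz":[-0.25,-0.7,0],"delta_rot":[0,0,0]},{"claw":0,"xyz":[-0.25,-0.7,0],"delta_rot":[0,0,0]},{"claw":0,"xyz":[0,-0.15,0],"delta_rot":[0,0,0]},{"claw":0,"xyz":[0,0,0],"delta_rot":[0,0,0]},{"claw":0,"xyz":[0,0,0],"delta_rot":[0,0,0]},{"claw":0,"xyz":[0,0,0],"delta_rot":[0,0,0]}]'

```text
time: 14.68
ee_pos: [0.5474, -0.1189, 0.2032]
tool_rot: [-0.439, -3.111, -0.001]
contact_force: [-0.4, 1.0, 0.3]
grip_width: 0.936
gripper_force: 0.0
```

```bash
python3 st.py; python3 pic.py c2; python3 - <<'E'
from m import *
E
true
```

```text
t 14.675 ee [ 0.5474 -0.1189  0.2032] clampxy mm [-97.12  -0.71] F [-0.45  0.95  0.31] F clamp 0.79 0.7
tool y yaw 73.92854069441012 clamp 73.7323671641205 tilt z [-0.e+00  6.e-04 -1.e+00] q [ 0.23  0.34 -0.08  1.81  0.03  0.99  1.43]
tab (array([0.63786232, 0.07697309, 0.05876202]), np.float64(0.10806856495651118)) lid (array([ 0.5418407 , -0.11131871,  0.09965169]), np.float64(3.034916375033731)) red/yel px [299.         228.71428571] [334.25773196 251.84536082] [385.40384615 272.98076923] [258.81410256 205.        ]
otsu 85.0 [ 53.  95. 107. 110. 139.]
board ((567.2764892578125, 7.4595794677734375), (265.534423828125, 294.5111999511719), 0.6816716194152832)
[[263.3, 324.0], [397.9, 324.1], [396.0, 205.0], [265.0, 205.0]]
A [0.56495228 0.00740855 1.58287122] [  0.5  33.   -0.5  33.   -1.5 -32.2   1.5 -32.2]
B [0.56815913 0.00751294 1.58148761] [ -0.2  85.3   0.3  85.5  -2.4 -87.4   2.3 -87.5]
jar axis [[ 0.56612351 -0.08958438  0.11      ]] tabnom [[0.60156093 0.122859   0.057     ]] wheel [[0.56455381 0.04040614 0.04      ]] [[315.44905005 263.57666938]]
tray ((456.1064758300781, -338.920166015625), (121.4344253540039, 171.50294494628906), 77.6555404663086) [[359.0, -380.0], [527.0, -417.0], [553.0, -298.0], [385.0, -261.0]]
tray centre scene px 192.24940898345153 206.2872340425532 [[188.09833714 206.8152478 ]]
biggreen [[ 0.39925424 -0.12171598  0.095     ]]
teal [[ 0.61610391 -0.24787471  0.095     ]]
pink [[0.37331008 0.00901529 0.095     ]]
```

View pics/c2.png

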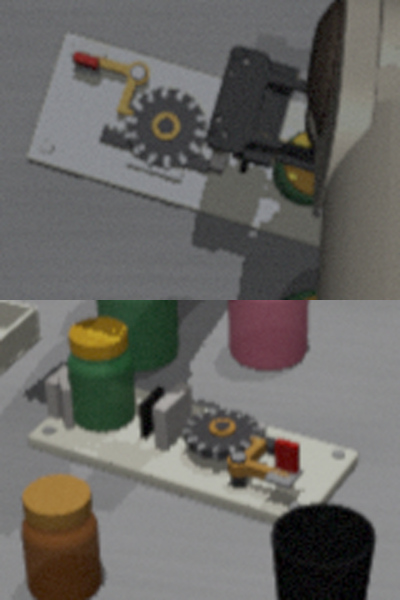

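The jaw stays back, the pawl has re-seated, and the gripper is centred over the jar. Next I descend and grip.

>>> step_arm --series '[{"claw":0,"xyz":[-0.02,0,-0.5],"delta_rot":[0,0,0]},{"claw":0,"xyz":[0,0,-0.5],"delta_rot":[0,0,0]},{"claw":0,"xyz":[0,0,-0.4],"delta_rot":[0,0,0]},{"claw":0,"xyz":[0,0,-0.4],"delta_rot":[0,0,0]},{"claw":0,"xyz":[0,0,-0.35],"delta_rot":[0,0,0]},{"claw":0,"xyz":[0,0,0],"delta_rot":[0,0,0]},{"claw":0,"xyz":[0,0,0],"delta_rot":[0,0,0]}]' --newtons 20

```text
time: 15.85
ee_pos: [0.5463, -0.1207, 0.0751]
tool_rot: [0.443, 3.109, -0.0]
contact_force: [-0.0, 0.0, 0.7]
grip_width: 1.004
gripper_force: 0.0
```

>>> step_arm --series '[{"claw":0.25,"xyz":[0,0,0],"delta_rot":[0,0,0]},{"claw":0.3,"xyz":[0,0,0],"delta_rot":[0,0,0]},{"claw":0.35,"xyz":[0,0,0],"delta_rot":[0,0,0]},{"claw":0.4,"xyz":[0,0,0],"delta_rot":[0,0,0]},{"claw":0.6,"xyz":[0,0,0],"delta_rot":[0,0,0]},{"claw":1,"xyz":[0,0,0],"delta_rot":[0,0,0]},{"claw":1,"xyz":[0,0,0],"delta_rot":[0,0,0]},{"claw":1,"xyz":[0,0,0],"delta_rot":[0,0,0]}]'

```text
time: 16.85
ee_pos: [0.5467, -0.1192, 0.0749]
tool_rot: [0.441, 3.109, 0.002]
contact_force: [1.9, 5.2, 3.3]
grip_width: 0.657
gripper_force: 20.0
```

```bash
python3 st.py
```

```text
t 16.85 ee [ 0.5467 -0.1192  0.0749] clampxy mm [-97.54  -0.1 ] F [1.93 5.19 3.34] F clamp 5.53 -0.4
tool y yaw 73.8446374322081 clamp 73.7323671641205 tilt z [ 0.0015  0.0013 -1.    ] q [ 0.23  0.51 -0.07  1.9   0.05  0.73  1.41]
```

>>> step_arm --series '[{"claw":1,"xyz":[0.007,0.024,0],"delta_rot":[0,0,0]},{"claw":1,"xyz":[0,0,0.1],"delta_rot":[0,0,0]},{"claw":1,"xyz":[0,0,0.3],"delta_rot":[0,0,0]},{"claw":1,"xyz":[0,0,0.4],"delta_rot":[0,0,0]},{"claw":1,"xyz":[0,0,0.4],"delta_rot":[0,0,0]},{"claw":1,"xyz":[0,0,0.3],"delta_rot":[0,0,0]},{"claw":1,"xyz":[0,0,0],"delta_rot":[0,0,0]},{"claw":1,"xyz":[0,0,0],"delta_rot":[0,0,0]}]' --newtons 28

```text
time: 17.85
ee_pos: [0.5453, -0.1194, 0.1636]
tool_rot: [-0.444, -3.109, 0.0]
contact_force: [-1.1, -0.2, -2.4]
grip_width: 0.649
gripper_force: 28.0
```

```bash
python3 st.py; python3 - <<'E'
from h import *
def fit(c):
    for i in range(6):
        snapshot(c);r=finder.silhouettes('tray',c)
        if r:return r[0]
r=fit('top');print('top',r['p'],r['extent'],r['mask'].sum())
# tray centre from scene: near outline hull at rim, compare to model
r=fit('scene');print('scene',r['p'],r['extent'])
hit=None
from scipy.optimize import least_squares
def pts(p,z):
    c,s=np.cos(p[2]),np.sin(p[2]);L=np.array([[85,75],[85,-75],[-85,-75],[-85,75]])/1e3
    return np.c_[p[0]+c*L[:,0]-s*L[:,1],p[1]+s*L[:,0]+c*L[:,1],z+np.zeros(4)]
def box(p,c):
    q=np.r_[proj(pts(p,.04),c),proj(pts(p,0),c)];return np.r_[q.min(0),q.max(0)]
f=lambda p:np.r_[box(p,'top')-[439,269,527,360],box(p,'scene')-[148,181,234,235]]
r=least_squares(f,[.46,-.321,-.2]);print(r.x,r.fun.round(1))
E
```

```text
t 17.85 ee [ 0.5453 -0.1194  0.1636] clampxy mm [-98.2    1.16] F [-1.09 -0.2  -2.41] F clamp -0.5 0.98
tool y yaw 73.75789913021657 clamp 73.7323671641205 tilt z [-0.0016 -0.     -1.    ] q [ 0.23  0.38 -0.08  1.85  0.04  0.91  1.42]
top 0.64 [464.8, 269.1, 525.6, 360.2] 4556
scene 0.93 [148.7, 180.6, 235.5, 232.9]
[ 0.45867203 -0.32578817 -0.1915134 ] [ 1.2  0.1 -1.1  1.3 -1.1  0.4  1.   2.2]
```

>>> step_arm --series '[{"claw":1,"xyz":[-0.1,-0.3,0],"delta_rot":[0,0,0]},{"claw":1,"xyz":[-0.2,-0.5,0],"delta_rot":[0,0,0]},{"claw":1,"xyz":[-0.25,-0.6,0],"delta_rot":[0,0,0]},{"claw":1,"xyz":[-0.25,-0.6,0],"delta_rot":[0,0,0]},{"claw":1,"xyz":[-0.25,-0.6,0],"delta_rot":[0,0,0]},{"claw":1,"xyz":[-0.25,-0.5,0],"delta_rot":[0,0,0]},{"claw":1,"xyz":[-0.12,-0.3,0],"delta_rot":[0,0,0]},{"claw":1,"xyz":[0,0,0],"delta_rot":[0,0,0]},{"claw":1,"xyz":[0,0,0],"delta_rot":[0,0,0]}]'

```text
time: 19.18
ee_pos: [0.4618, -0.3216, 0.1642]
tool_rot: [0.441, 3.11, 0.002]
contact_force: [-0.5, 0.9, -3.7]
grip_width: 0.652
gripper_force: 28.0
```

>>> step_arm --series '[{"claw":1,"xyz":[0,0,-0.3],"delta_rot":[0,0,0]},{"claw":1,"xyz":[0,0,-0.4],"delta_rot":[0,0,0]},{"claw":1,"xyz":[0,0,-0.4],"delta_rot":[0,0,0]},{"claw":1,"xyz":[0,0,-0.25],"delta_rot":[0,0,0]},{"claw":1,"xyz":[0,0,0],"delta_rot":[0,0,0]},{"claw":1,"xyz":[0,0,0],"delta_rot":[0,0,0]}]'

```text
time: 19.92
ee_pos: [0.4616, -0.3232, 0.0838]
tool_rot: [0.442, 3.109, -0.0]
contact_force: [1.1, 0.2, -2.3]
grip_width: 0.653
gripper_force: 28.0
```

```bash
python3 st.py; python3 - <<'E'
from h import *
o=[]
for cam,(x0,y0,x1,y1) in(('top',(400,200,560,380)),('scene',(120,130,280,310))):
    o.append(cv2.resize(snapshot(cam)[y0:y1,x0:x1],None,fx=2.4,fy=2.4,interpolation=2)[:,:,::-1])
cv2.imwrite('pics/p1.png',np.hstack(o))
E
```

```text
t 19.925 ee [ 0.4616 -0.3232  0.0838] clampxy mm [-317.29   24.4 ] F [ 1.05  0.16 -2.26] F clamp 0.45 -0.96
tool y yaw 73.80354077131575 clamp 73.7323671641205 tilt z [ 8.e-04 -4.e-04 -1.e+00] q [ 0.57  0.5  -0.    1.89  0.    0.75  1.85]
```

View pics/p1.png

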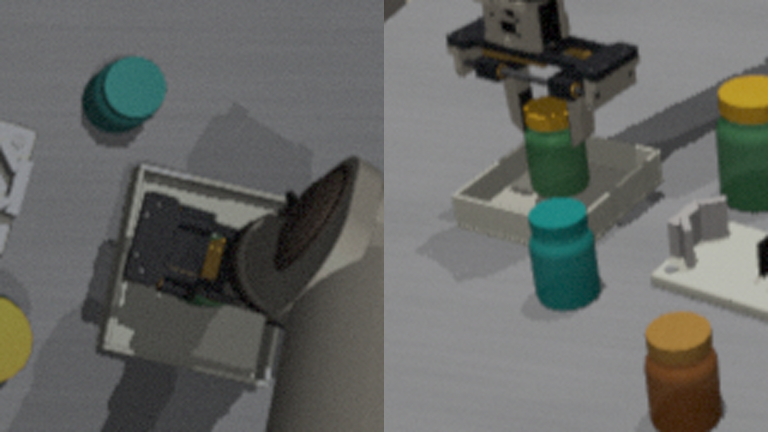

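The jar hangs upright over the middle of the tray (scene crop 557,150), clear of the walls. I'll lower it slowly to contact.

>>> step_arm --series '[{"claw":1,"xyz":[0,0,-0.1],"delta_rot":[0,0,0]},{"claw":1,"xyz":[0,0,-0.1],"delta_rot":[0,0,0]},{"claw":1,"xyz":[0,0,-0.06],"delta_rot":[0,0,0]},{"claw":1,"xyz":[0,0,0],"delta_rot":[0,0,0]},{"claw":1,"xyz":[0,0,0],"delta_rot":[0,0,0]}]'

```text
time: 20.65
ee_pos: [0.461, -0.3232, 0.0677]
tool_rot: [-0.443, -3.11, -0.0]
contact_force: [0.7, 0.6, -2.8]
grip_width: 0.654
gripper_force: 28.0
```

>>> step_arm --series '[{"claw":1,"xyz":[0,0,-0.02],"delta_rot":[0,0,0]},{"claw":1,"xyz":[0,0,-0.015],"delta_rot":[0,0,0]},{"claw":1,"xyz":[0,0,0],"delta_rot":[0,0,0]}]'

```text
time: 21.02
ee_pos: [0.4609, -0.3231, 0.0656]
tool_rot: [-0.443, -3.11, -0.0]
contact_force: [0.3, -0.1, -2.7]
grip_width: 0.651
gripper_force: 28.0
```

>>> step_arm --series '[{"claw":1,"xyz":[0,0,-0.015],"delta_rot":[0,0,0]},{"claw":1,"xyz":[0,0,0],"delta_rot":[0,0,0]}]'

```text
time: 21.28
ee_pos: [0.4614, -0.3233, 0.065]
tool_rot: [0.443, 3.11, -0.0]
contact_force: [0.9, -0.4, -0.8]
grip_width: 0.654
gripper_force: 28.0
```

Contact is starting, with the load reading down from about −2.7 to −0.8 N. One small step more.

>>> step_arm --series '[{"claw":1,"xyz":[0,0,-0.012],"delta_rot":[0,0,0]},{"claw":1,"xyz":[0,0,0],"delta_rot":[0,0,0]}]'

```text
time: 21.52
ee_pos: [0.4616, -0.3233, 0.0649]
tool_rot: [0.443, 3.109, -0.0]
contact_force: [-0.6, 1.8, 3.8]
grip_width: 0.653
gripper_force: 28.0
```

>>> step_arm --series '[{"claw":0.3,"xyz":[0,0,0],"delta_rot":[0,0,0]},{"claw":0.2,"xyz":[0,0,0],"delta_rot":[0,0,0]},{"claw":0.1,"xyz":[0,0,0],"delta_rot":[0,0,0]},{"claw":0,"xyz":[0,0,0],"delta_rot":[0,0,0]},{"claw":0,"xyz":[0,0,0],"delta_rot":[0,0,0]},{"claw":0,"xyz":[0,0,0],"delta_rot":[0,0,0]}]'

```text
time: 22.28
ee_pos: [0.4609, -0.3232, 0.064]
tool_rot: [-0.443, -3.11, -0.0]
contact_force: [-0.1, -0.5, 0.1]
grip_width: 1.001
gripper_force: 0.0
```

>>> step_arm --series '[{"claw":0,"xyz":[0,0,0.3],"delta_rot":[0,0,0]},{"claw":0,"xyz":[0,0,0.5],"delta_rot":[0,0,0]},{"claw":0,"xyz":[0,0,0.6],"delta_rot":[0,0,0]},{"claw":0,"xyz":[0,0,0.6],"delta_rot":[0,0,0]},{"claw":0,"xyz":[0,0,0.6],"delta_rot":[0,0,0]},{"claw":0,"xyz":[-0.3,-0.5,0.3],"delta_rot":[0,0,0]},{"claw":0,"xyz":[-0.3,-0.5,0],"delta_rot":[0,0,0]},{"claw":0,"xyz":[0,-0.5,0],"delta_rot":[0,0,0]},{"claw":0,"xyz":[0,0,0],"delta_rot":[0,0,0]},{"claw":0,"xyz":[0,0,0],"delta_rot":[0,0,0]}]'

```text
time: 23.52
ee_pos: [0.4253, -0.4124, 0.2387]
tool_rot: [0.442, 3.11, 0.001]
contact_force: [-0.7, 1.1, 0.6]
grip_width: 0.999
gripper_force: 0.0
```

```bash
python3 - <<'E'
from h import *
a=snapshot('scene');b=snapshot('top')
cv2.imwrite('pics/f.png',np.hstack([cv2.resize(b[120:400,130:560],(400,260)),cv2.resize(a[130:350,120:500],(400,260))])[:,:,::-1])
E
```

```text
(no output)
```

View pics/f.png

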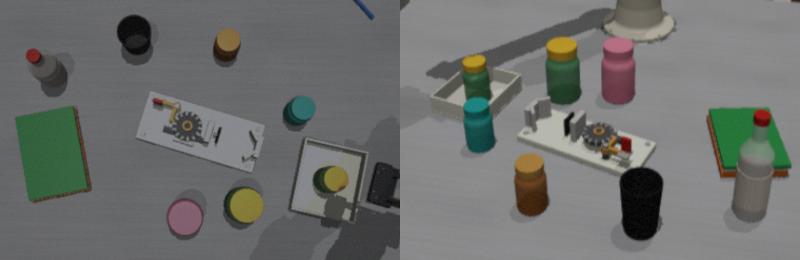

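The jar stands upright in the tray (top view 335,180), the clamp is empty with its jaw back, and everything else is where it was.

```bash
python3 -c "
from plant import workorder
print(workorder.job_done())"
```

```text
the job is handed in; nothing more can be done
None
```

The green olive jar is out of the clamp and standing upright in the white tray. I kept the pawl lifted until the jaw was fully back, no tab force reading passed about 9 N, and I handed the job in at about 24 s with the bystanders where they were.

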